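# Shut the stock case: fold the flap and tuck it under the lip

## Task

Close the grey stock case of metal fittings on the storeroom bench: fold its orange flap down over the case with your fingertips, keep it pressed flat, and push it by its white rib fully home, so that its free edge is tucked under the green lip and the flap stays shut by itself. Push and press gently, with the fingertips or the outside of the fingers only: do not pinch the flap between them, and leave everything else on the bench standing where it is.

Things in the scene. Friction and masses are not known exactly. Their poses are not given: they have to be found in the camera images.
- case: Grey open case, 130 (x) x 140 (y) mm, 70 mm high, fixed to the bench. Origin in the centre of its underside; y points from the hinge end to the lip end, z up.
- lip_nose (a point): Green retaining lip along the +y end of the case top. Point: middle of the lip's overhanging edge that faces the hinge, on its underside, 79 mm above the table. Axes are the case's: y level from hinge to lip (the tucking direction), x along the hinge, z up. Lip 112 mm long, 5 mm thick (top at 84 mm); it overhangs 18 mm up to its upright.
- hinge_line (a point): Middle of the flap's hinge pin, 72.5 mm above the table, at the end of the case away from the lip. Axes as the case's. The pin runs in slotted ears, so hinge and flap together slide up to 18 mm towards the lip; slid fully back the pin is 106 mm (level) from lip_nose.
- flap_edge (a point): Middle of the flap's free edge, on the orange outer face, 100 mm from the hinge pin. Axes are the flap's: y from the hinge to the free edge, z out of the orange face (up when shut), x along the hinge.
- rib_foot (a point): Foot of the white rib's hinge-side face, in the middle of its length, on the orange face, 67 mm from the hinge pin. The rib is 90 mm long along the hinge and stands 8 mm off the face, sloping away on the lip side: a fingertip pressing on the face between hinge and rib and moving towards the lip catches it. Axes are the flap's.
- flap (a joint): Fold angle of the flap (rad): 0 flat and shut, 1.57 upright, at most 2.0 leaning out away from the case. Starts at about 1.0 to 1.7. A weak hinge spring lifts it (rest near 1.3): folding takes about 1 N, and let go when flat it springs up again to about 0.7 unless its edge is under the lip.
- tuck (a joint): How far hinge and flap are slid towards the lip (m): 0 fully back, 0.018 fully home. Takes about 2 N; stays where left. At 0 the shut flap's edge is 6 mm short of the lip and swings down freely; home, it is 12 mm under the lip. Slid over 6 mm forward it would land on top of the lip. Shut, it has 3.5 mm of height to spare under the lip.
- flap_outer: Orange outer skin of the flap, 108 mm wide x 100 mm long x 3 mm, with the white rib. Origin on the hinge pin in mid-width, axes as the flap's. Outside of the flap: faces away from the case when upright, up when shut.
- flap_inner: White inner skin on the other side of the flap, 100 x 92 mm x 2.5 mm, origin and axes as flap_outer. Touching both skins hard at once is a pinch.
- tape_roll: Bystander, leave alone: yellow ring-shaped roll of tape lying flat, 90 mm across, 36 mm high; origin in the centre of its underside.
- spray_jar: Bystander, leave alone: round closed jar with blue cap, 48 mm across, about 85 mm high; origin in the centre of its underside.
- clamp: Bystander, leave alone: small silver metal clamp block with two studs, 50 x 26 mm, 40 mm high; origin in the centre of its underside.
- spool: Bystander, leave alone: red plastic cylinder, 60 mm across, 50 mm high; origin in the centre of its underside.
- driver: Bystander, leave alone: screwdriver lying on the table; origin under its middle.
- mug: Bystander, leave alone: blue ceramic cup without handle, 76 mm across, 85 mm high; origin in the centre of its underside.
- small_carton: Bystander, leave alone: small closed cardboard box 90 x 70 x 50 mm; origin in the centre of its underside.
Things that resemble listed ones, but are neither listed nor needed, are in the scene too. Of the things that look like the case, the middle-sized one is meant.

How it is judged:
By the outcome, as a careful person would: the job done as asked, in the order asked, and still so for the second after the job is handed in, with the robot touching nothing.
It also fails if it takes over 35 s, if anything falls off the work surface, if the arm or the gripper's body presses on something with over 40 N, if the wrist force passes 120 N, or if a joint passes its speed limit or range.

## Robot

A 7-joint arm with a two-finger parallel gripper is mounted at the origin on the work surface. World frame = base frame: x ahead of the robot, y to its left, z up, the work surface at z = 0. Lengths are in m, angles in rad, forces in N, time in s.
With the tool pointing down it reaches from about 0.4 to 0.925 m from the base axis. Payload 5.6 kg.
Tool frame: the origin (TCP) lies midway between the tips of the shut fingers; the grasp point (between the pads) lies 19 mm behind it (manip.tcp_to_grasp is the distance from the TCP to the grasp point, in m); z points along the fingers, y is the direction in which the jaws open and shut (so a half turn about z gives the same grasp; the last joint's range is limited). The gripper opens to 85 mm and grips with 20 to 120 N. Pads are 22 mm wide; open, the fingers measure 114 mm over their backs; the gripper's body (76 mm by 85 mm) begins 54 mm behind the grasp point. The pads swing forward as they close: fully open they stand 13 mm farther back than shut.
Start: joints at [1.224, 0.468, -0.012, 1.603, 0.006, 1.071, -0.056], TCP at [0.194, -0.62, 0.231] pointing down, gripper open.
Joint ranges: [-2.53, 2.53], [-0.31, 2.02], [-1.57, 1.55], [0.28, 2.44], [-1.29, 4.43], [0.15, 1.84], [-2.92, 2.92]. Speed limits (rad/s): [2.57, 2.57, 3.14, 3.14, 3.14, 3.14, 3.14].

## Interface

Orientations are given as a 3x3 rotation matrix whose columns are the frame's x, y, z axes.
In Python, from rig import readout, get_image, manip gives the robot as it stands.
- The arm moves only by the shell command python3 -m handwheel 'ROWS' [OPENING]. ROWS is JSON, a list of rows, each a list of 6 numbers: the shift along the tool's x, y, z in m, then the turn, a rotation vector about the tool's x, y, z in degrees. A call has 1 to 12 rows; each row is the pose to reach, as a shift and turn from the pose commanded when the call began, along the tool's axes at that moment; what a row does not reach only later rows make up. A row lasts 1/12 s, in which the tool goes at most 41.7 mm and 7.16 degrees, less where a joint would pass 70% of its speed; a pose out of reach is approached as far as the arm can. A call with a gripper value outside its range is refused whole. OPENING is the closure in counts, from 0 (fully open) to 255 (shut), set as the call begins (- or left out, the last holds). The fingers move at their own pace and stop on an object; the grip force is fixed at half the most. Time passes only in rows, so rows that repeat a pose let the fingers close. It gives the time, the measured TCP pose, the force and the opening at its end, in the units of the state.
- readout.sense(): the state, without advancing time (a new reading comes with each control period).
- get_image(name): name is "scene" or "side" or "wrist"; returns a dict with "frame" (480x640x3 uint8, blue, green, red), "camera_matrix" (3x3 intrinsics, pixels), "rvec" (rotation vector, rad) and "tvec" (3), from world to camera coordinates, as OpenCV has them; the wrist camera has in their place "mount" (4x4, takes a point from camera to tool coordinates, whose origin is the TCP and whose axes are the flange's). Camera axes: x right, y down, z forward; pixel columns grow to the right and rows downward; lengths in m; the calibration is good to about 2 mm. The wrist camera is an equidistant fisheye: a pixel r from the principal point sees the ray r / f radians off the axis. A picture is of the moment at which its call begins: read the wrist's pose just before it. There is no depth.
- manip.finish_job(): hands the job in, once; it reports no verdict.
The state is a dict: "time": time; "q": joint angles; "joint_vel": joint speeds; "joint_efforts": joint torques, N m; "ee_pos": TCP position; "tcp_rot": TCP orientation; "contact_force": force on the tool from outside, world axes, zero at the start; "ft_torque": the same for the moment, N m; "finger_gap": finger opening in m.
Only numpy, scipy, OpenCV 4.12 (cv2) and the standard library are available. Lean on these libraries where they do the work, as an engineer would, in place of code of your own. Each camera call takes 0.05 s, during which the arm holds its last target.

## Working session

There is one attempt and no reset: what is moved stays moved. The work goes in short steps, Python scripts to look and compute and a shell command to move; the robot and the scene stay as the last step left them, time stands still between calls to the robot, and variables do not carry over. Pictures are saved under pics/ and viewed, and the job is handed in when it is done.

```bash
ls; mkdir -p pics
cat > h.py <<'E'
import numpy as np, cv2, json
from rig import readout, get_image, manip
def snap(n,f):
    s=readout.sense(); im=get_image(n); cv2.imwrite('pics/'+f+'.png',im['frame'])
    return im,s
E
python3 - <<'E'
from h import *
import pickle
d={}
for n in ['scene','side','wrist']:
    im,s=snap(n,n+'0'); d[n]=im,s
    print(n,{k:np.round(v,3).tolist() for k,v in im.items() if k!='frame'})
pickle.dump(d,open('d0.pkl','wb'))
print(s)
E
```

```text
pics
scene {'camera_matrix': [[445.185, 0.0, 316.808], [0.0, 445.185, 239.808], [0.0, 0.0, 1.0]], 'rvec': [2.331, 0.839, -0.313], 'tvec': [-0.391, -0.198, 1.244]}
side {'camera_matrix': [[516.252, 0.0, 329.929], [0.0, 516.252, 247.099], [0.0, 0.0, 1.0]], 'rvec': [0.333, -2.64, 1.456], 'tvec': [0.477, 0.126, 1.245]}
wrist {'camera_matrix': [[371.648, 0.0, 317.395], [0.0, 371.648, 240.835], [0.0, 0.0, 1.0]], 'mount': [[0.001, -0.949, -0.315, 0.08], [1.0, 0.001, 0.0, -0.0], [0.0, -0.315, 0.949, -0.143], [0.0, 0.0, 0.0, 1.0]]}
{'time': 0.1, 'q': array([ 1.22396405,  0.46830561, -0.01164229,  1.60352201,  0.00596485,
        1.07143297, -0.05629485]), 'joint_vel': array([ 9.95800880e-05, -2.03341459e-03, -2.40878656e-06, -2.42210597e-03,
       -8.89864307e-04, -3.44463897e-05, -1.67620421e-03]), 'joint_efforts': array([ 9.68322529e-04, -5.33516765e+01,  2.12744786e-02, -2.51966518e+01,
        1.14658053e-02,  4.22737619e-03,  6.73998297e-07]), 'ee_pos': array([ 0.19428318, -0.61975182,  0.23042684]), 'tcp_rot': array([[ 9.54209201e-01,  2.99139588e-01, -5.53755355e-04],
       [ 2.99140093e-01, -9.54207967e-01,  1.53650295e-03],
       [-6.87689110e-05, -1.63179568e-03, -9.99998666e-01]]), 'contact_force': array([ 0.41741155,  0.09350746, -0.13623153]), 'ft_torque': array([ 0.00413128, -0.01633925, -0.03180186]), 'finger_gap': 0.08528989351860641}
```

View pics/scene0.png

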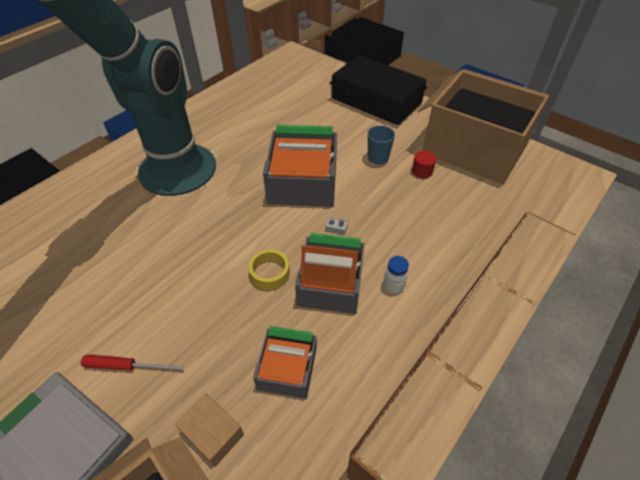

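View pics/side0.png

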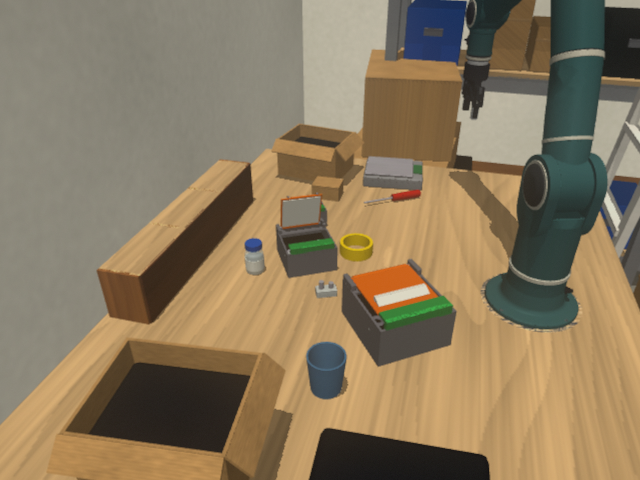

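View pics/wrist0.png

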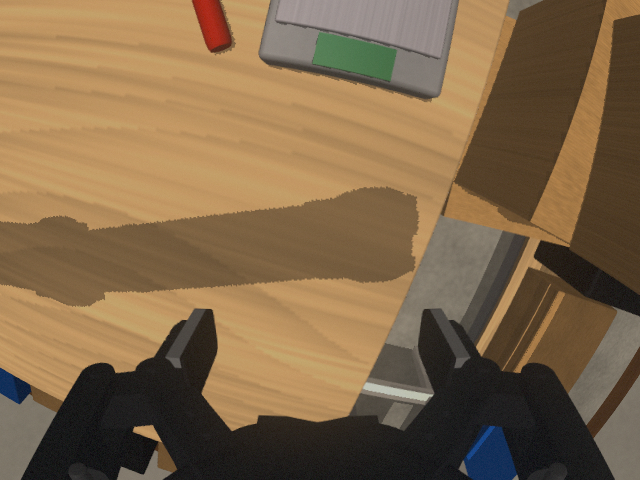

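The scene view shows three cases: large at (300,165), middle at (330,270) and small at (285,360). The target is the middle one, seen at (307,240) in the side view with its flap about upright. I'll zoom in on it.

Run:
```python
import cv2
a=cv2.imread('pics/scene0.png')[220:320,280:420]; cv2.imwrite('pics/sc_c.png',cv2.resize(a,None,fx=5.5,fy=5.5,interpolation=cv2.INTER_CUBIC))
a=cv2.imread('pics/side0.png')[185:285,235:385]; cv2.imwrite('pics/si_c.png',cv2.resize(a,None,fx=5,fy=5,interpolation=cv2.INTER_CUBIC))
```

```text
(no output)
```

View pics/sc_c.png

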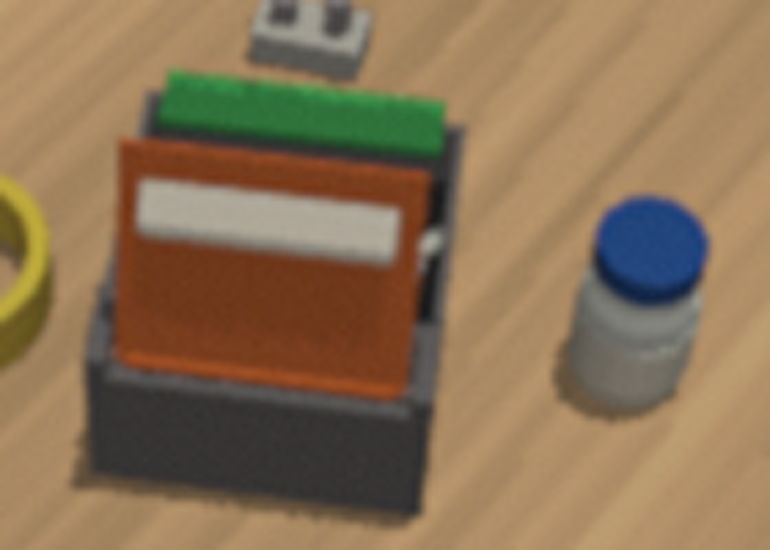

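View pics/si_c.png

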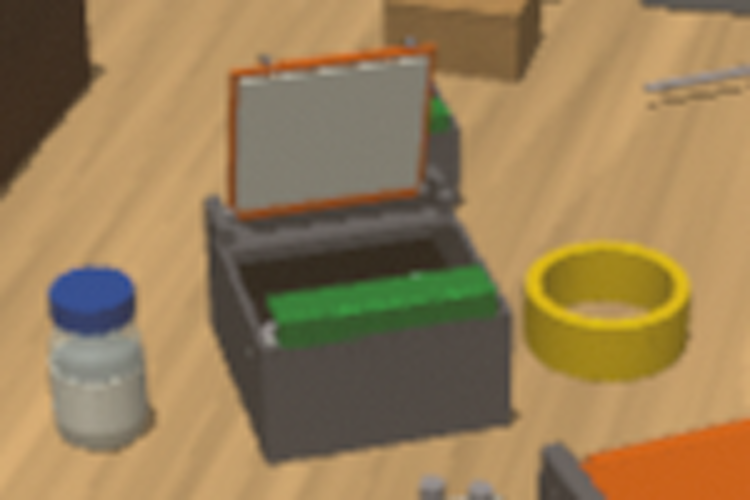

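```bash
cat >> h.py <<'E'
import pickle
def cam(im):
    R=cv2.Rodrigues(np.array(im['rvec']))[0]; t=np.array(im['tvec']).ravel(); return im['camera_matrix'],R,t
def ray(im,uv):
    K,R,t=cam(im); d=R.T@np.linalg.solve(K,[uv[0],uv[1],1]); return -R.T@t,d/np.linalg.norm(d)
def onz(im,uv,z):
    o,d=ray(im,uv); return o+d*(z-o[2])/d[2]
def tri(i1,u1,i2,u2):
    o1,d1=ray(i1,u1);o2,d2=ray(i2,u2)
    s=np.linalg.lstsq(np.c_[d1,-d2],o2-o1,rcond=None)[0]; a=o1+s[0]*d1;b=o2+s[1]*d2
    return (a+b)/2,np.linalg.norm(a-b)
def proj(im,P):
    return cv2.projectPoints(np.array(P,float).reshape(-1,3),np.array(im['rvec']),np.array(im['tvec']),im['camera_matrix'],None)[0].reshape(-1,2)
E
cat > m.py <<'E'
from h import *
np.set_printoptions(precision=4,suppress=True)
d=pickle.load(open('d0.pkl','rb')); A=d['scene'][0];B=d['side'][0]
# orig pixel = crop centre mapping
sc=lambda x,y:((x+.5)/5.5-.5+280,(y+.5)/5.5-.5+220)
si=lambda x,y:((x+.5)/5-.5+235,(y+.5)/5-.5+185)
b=[onz(A,sc(90,472),0),onz(A,sc(418,512),0),onz(B,si(272,460),0),onz(B,si(510,420),0)]
print('bottom',np.array(b),'w',np.linalg.norm(b[0]-b[1]),np.linalg.norm(b[2]-b[3]))
t=[onz(A,sc(95,355),.07),onz(A,sc(425,405),.07),onz(B,si(268,352),.07),onz(B,si(510,310),.07)]
print('top',np.array(t))
l=[onz(A,sc(170,73),.084),onz(A,sc(445,102),.084)]
l2=[onz(B,si(270,296),.084),onz(B,si(490,266),.084),onz(B,si(274,323),.084),onz(B,si(498,291),.084)]
print('lip back scene',np.array(l),'side nose L/R, back L/R',np.array(l2))
for n,u,v in [('free edge robot-side',sc(120,140),si(433,45)),('free edge far',sc(430,172),si(232,70)),('hinge rob',sc(116,360),si(425,190)),('hinge far',sc(408,395),si(236,216))]:
    print(n,*tri(A,u,B,v))
E
python3 m.py
```

```text
bottom [[ 0.5492 -0.119   0.    ]
 [ 0.6591 -0.0516 -0.    ]
 [ 0.5849  0.0583  0.    ]
 [ 0.4761 -0.0078  0.    ]] w 0.12881598694685834 0.12728922133988402
top [[ 0.5478 -0.1098  0.07  ]
 [ 0.6556 -0.0495  0.07  ]
 [ 0.5827  0.0645  0.07  ]
 [ 0.4765 -0.0042  0.07  ]]
lip back scene [[0.4881 0.0041 0.084 ]
 [0.5821 0.0616 0.084 ]] side nose L/R, back L/R [[ 0.5904  0.0359  0.084 ]
 [ 0.4912 -0.0207  0.084 ]
 [ 0.5808  0.0592  0.084 ]
 [ 0.4816  0.0017  0.084 ]]
free edge robot-side [ 0.541  -0.0858  0.1706] 0.004748150248562463
free edge far [ 0.6321 -0.0302  0.1714] 0.00606488730876988
hinge rob [ 0.5522 -0.1077  0.0707] 0.006825633651013339
hinge far [ 0.6438 -0.0525  0.0715] 0.010358049205401194
```

The bottom corners give a case centre near (0.567, -0.030), x axis at yaw of about 32°, and 128 × 133 mm (expected 130 × 140). The triangulated hinge mid is at (0.598, -0.080, 0.071), and the nominal is (0.599, -0.081, 0.0725). The flap is 102 mm long at about 75°. I'll shut the fingers and travel to a point behind the flap.

```bash
python3 -m handwheel '[[0.015,-0.01,-0.015,0,0,0],[0.045,-0.029,-0.03,0,0,0],[0.078,-0.05,-0.045,0,0,-2],[0.112,-0.072,-0.05,0,0,-5],[0.146,-0.094,-0.05,0,0,-8],[0.18,-0.116,-0.05,0,0,-11],[0.214,-0.138,-0.05,0,0,-13],[0.248,-0.16,-0.05,0,0,-14.7],[0.282,-0.182,-0.05,0,0,-14.7],[0.316,-0.204,-0.05,0,0,-14.7],[0.345,-0.223,-0.05,0,0,-14.7],[0.365,-0.236,-0.05,0,0,-14.7]]' 255
python3 - <<'E'
from h import *
s=readout.sense();R=s['tcp_rot'];print(s['ee_pos'],R,s['q'],s['finger_gap'])
print(R.T@(np.array([.618,-.1105,.28])-s['ee_pos']))
print(np.degrees(np.arctan2(R[1,0],R[0,0])))
E
```

```text
time: 1.15
ee_pos: [0.4742, -0.282, 0.2813]
tcp_rot: [[0.845, 0.535, 0.001], [0.535, -0.845, 0.001], [0.001, -0.001, -1.0]]
contact_force: [1.3, 0.3, 0.3]
finger_gap: 0.0002
[ 0.4742388  -0.28203685  0.28129343] [[ 8.44906182e-01  5.34914049e-01  7.09439212e-04]
 [ 5.34913131e-01 -8.44906268e-01  1.15780984e-03]
 [ 1.21873839e-03 -5.98752340e-04 -9.99999078e-01]] [ 0.69812373  0.27139192 -0.26617216  1.7769522   0.07755371  1.10343058
 -0.60011348] 0.00015712684547191505
[ 0.21322046 -0.0680319   0.00159402]
32.33804730783161
```

```bash
python3 -m handwheel '[[0.025,-0.008,0,0,0,0],[0.06,-0.019,0,0,0,0],[0.095,-0.03,0,0,0,0],[0.13,-0.041,0,0,0,0],[0.165,-0.053,0,0,0,0],[0.195,-0.062,0,0,0,0],[0.213,-0.068,0,0,0,0],[0.213,-0.068,0,0,0,0]]'
python3 - <<'E'
from h import *
d={}
for n in ['wrist','scene','side']: d[n]=snap(n,n+'1')
pickle.dump(d,open('d1.pkl','wb')); s=readout.sense();print(s['ee_pos'],s['contact_force'],s['tcp_rot'])
E
```

```text
time: 1.82
ee_pos: [0.6185, -0.1093, 0.2806]
tcp_rot: [[0.843, 0.538, 0.0], [0.538, -0.843, 0.003], [0.002, -0.003, -1.0]]
contact_force: [-0.6, 0.3, 0.4]
finger_gap: -0.0003
[ 0.61586975 -0.11586805  0.28074467] [-0.18129428 -0.18678832 -0.5229676 ] [[ 8.47370031e-01  5.31001278e-01 -1.29328277e-03]
 [ 5.31000917e-01 -8.47371005e-01 -6.36617914e-04]
 [-1.43393525e-03 -1.47283395e-04 -9.99998961e-01]]
```

View pics/wrist1.png

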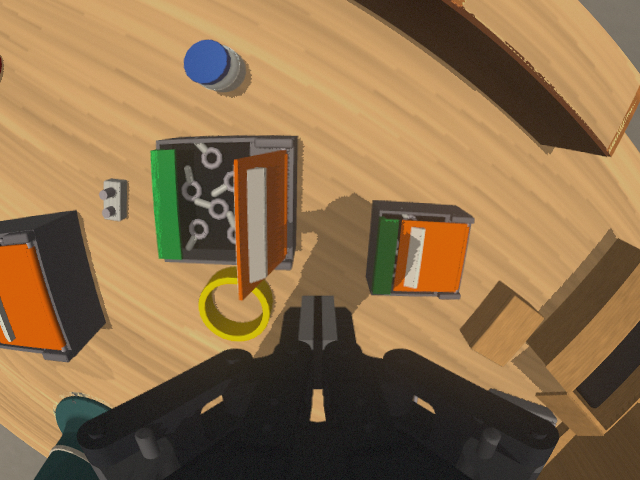

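View pics/side1.png

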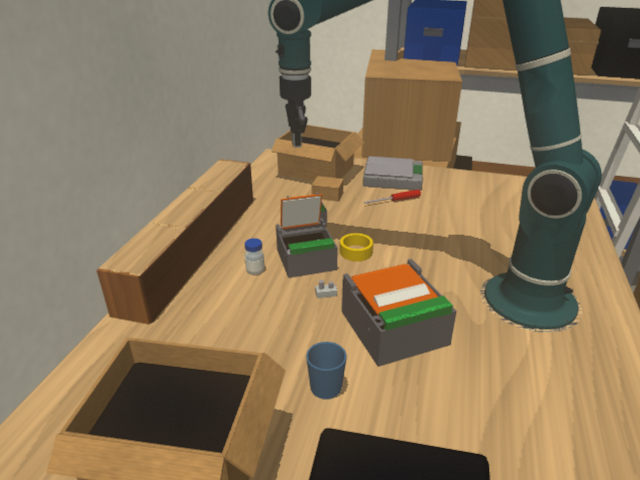

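The wrist view shows the target case, with the lip at (165,205), the flap edge-on from (240,165) to (285,150), and the rib at (258,225). The fingers are shut at (318,310). I'll cross-check the positions from this view.

```bash
cat >> h.py <<'E'
def wray(im,s,uv):
    K=im['camera_matrix']; x=(uv[0]-K[0,2])/K[0,0]; y=(uv[1]-K[1,2])/K[1,1]; th=np.hypot(x,y)
    d=np.array([np.sin(th)*x/th,np.sin(th)*y/th,np.cos(th)]); M=np.array(im['mount']); R=s['tcp_rot']
    return s['ee_pos']+R@M[:3,3],R@(M[:3,:3]@d)
def wonz(im,s,uv,z):
    o,d=wray(im,s,uv); return o+d*(z-o[2])/d[2]
C0=np.array([.5673,-.030]); EX=np.array([.847,.532]); EY=np.array([-.532,.847])
def tc(P): P=np.asarray(P); return np.array([(P[:2]-C0)@EX,(P[:2]-C0)@EY,P[2]])*1000
E
python3 - <<'E'
from h import *
np.set_printoptions(precision=4,suppress=True)
im,s=pickle.load(open('d1.pkl','rb'))['wrist']
print(s['ee_pos'],s['time'],tc(s['ee_pos']))
hsv=cv2.cvtColor(im['frame'],cv2.COLOR_BGR2HSV)
m=cv2.inRange(hsv,(50,100,60),(75,255,255)); m[:, :130]=0; m[:,220:]=0
ys,xs=np.nonzero(m);print(xs.min(),xs.max(),ys.min(),ys.max()); pts=np.c_[xs,ys]
print(cv2.boxPoints(cv2.minAreaRect(pts.astype(np.int32))))
for n,uv,z in [('lipnose a',(175,150),.084),('lipnose b',(181,258),.084),('lipback a',(152,150),.084),('back b',(160,260),.084),('hinge rim far',(297,137),.07),('hinge rim rob',(292,268),.07),('flap hinge far',(286,150),.0745),('flap edge far',(236,161),.171),('flap edge rob',(241,298),.171),('rib foot?',(266,168),.14)]:
    p=wonz(im,s,uv,z); print(n,p,tc(p))
E
python3 - <<'E'
import cv2
a=cv2.imread('pics/wrist1.png')[120:310,140:320]; cv2.imwrite('pics/w1c.png',cv2.resize(a,None,fx=3.1,fy=3.1,interpolation=cv2.INTER_CUBIC))
E
```

```text
[ 0.6185 -0.1093  0.2806] 1.8167 [  1.1739 -94.3715 280.6431]
151 181 149 259
[[149.5155 149.6622]
 [174.4372 148.0882]
 [181.4364 258.9093]
 [156.5147 260.4833]]
lipnose a [0.5939 0.0374 0.084 ] [58.4294 42.9406 84.    ]
lipnose b [ 0.4993 -0.0181  0.084 ] [-51.2775  46.3058  84.    ]
lipback a [0.582  0.0591 0.084 ] [59.8402 67.7005 84.    ]
back b [0.4838 0.0013 0.084 ] [-54.0549  70.8735  84.    ]
hinge rim far [ 0.6627 -0.0568  0.07  ] [ 66.594  -73.4386  70.    ]
hinge rim rob [ 0.5475 -0.1222  0.07  ] [-65.767  -67.5473  70.    ]
flap hinge far [ 0.6472 -0.0547  0.0745] [ 54.5398 -63.3917  74.5   ]
flap edge far [ 0.6332 -0.0323  0.171 ] [ 54.6318 -36.9731 171.    ]
flap edge rob [ 0.5437 -0.086   0.171 ] [-49.7598 -34.9095 171.    ]
rib foot? [ 0.6344 -0.051   0.14  ] [ 45.6077 -53.508  140.    ]
```

View pics/w1c.png

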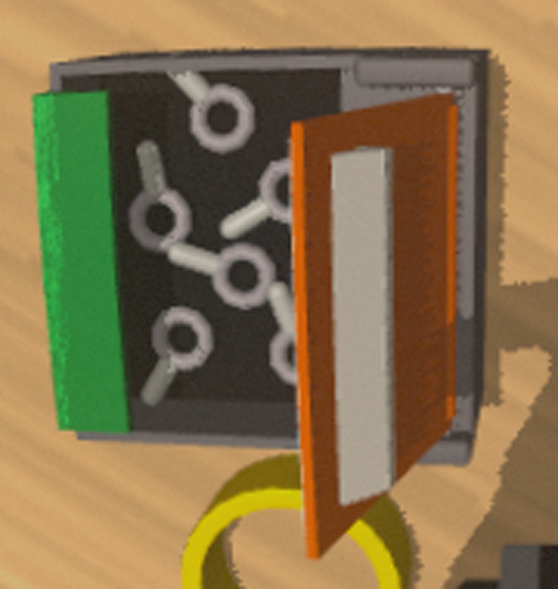

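```bash
python3 -m handwheel '[[0,0,0.02,0,0,0],[0,0,0.05,0,0,0],[0,0,0.085,0,0,0],[0,0,0.12,0,0,0],[0,0,0.145,0,0,0],[0,0,0.158,0,0,0],[0,0,0.158,0,0,0],[0,0,0.158,0,0,0]]'; sed -i 's/^C0=.*/C0=np.array([.5673,-.030]); EX=np.array([.854,.520]); EY=np.array([-.520,.854])/' h.py
python3 - <<'E'
from h import *
d={}
for n in ['wrist','scene']: d[n]=snap(n,n+'2')
pickle.dump(d,open('d2.pkl','wb')); s=readout.sense();print(s['ee_pos'],tc(s['ee_pos']),s['contact_force'],s['tcp_rot'],s['joint_vel'])
a=d['wrist'][0]['frame'];b=d['scene'][0]['frame'][200:330,270:420]
cv2.imwrite('pics/c2.png',cv2.resize(b,None,fx=4.5,fy=4.5,interpolation=cv2.INTER_CUBIC))
E
```

```text
time: 2.63
ee_pos: [0.6164, -0.1162, 0.1238]
tcp_rot: [[0.848, 0.53, 0.0], [0.53, -0.848, -0.0], [-0.0, 0.0, -1.0]]
contact_force: [0.7, -0.0, 0.6]
finger_gap: 0.0003
[ 0.61772693 -0.11575263  0.12542887] [ -1.5267717  -99.45474517 125.42886521] [-0.79455348  0.44661804  0.86034287] [[ 8.47475224e-01  5.30823865e-01  3.43054968e-03]
 [ 5.30829215e-01 -8.47478412e-01 -8.28415431e-04]
 [ 2.46757411e-03  2.52309755e-03 -9.99993773e-01]] [-0.00371959 -0.011069   -0.00400833 -0.00240632  0.0005547  -0.00272244
  0.00067954]
```

View pics/wrist2.png

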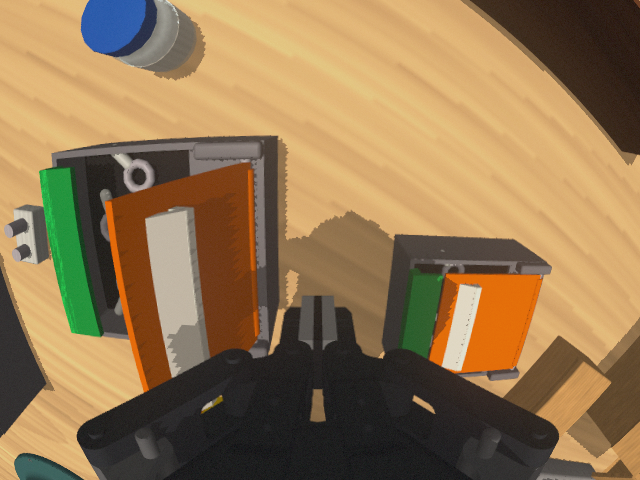

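View pics/c2.png

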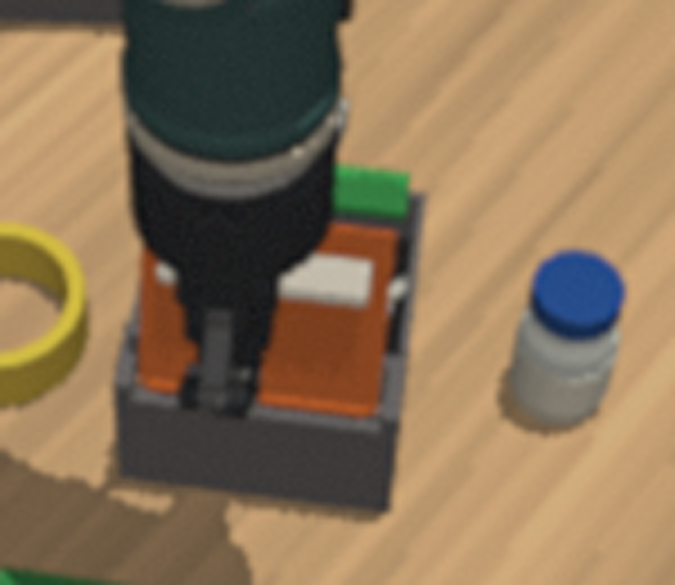

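The gripper knuckles spread along the push direction and could catch the flap's edge. I'll turn the tool about 89° so they spread along the hinge and the camera sits over the case.

```bash
python3 -m handwheel '[[0,0.005,0,0,0,-5],[0,0.008,0,0,0,-12],[0,0.008,0,0,0,-19],[0,0.008,0,0,0,-26],[0,0.008,0,0,0,-33],[0,0.008,0,0,0,-40],[0,0.008,0,0,0,-47],[0,0.008,0,0,0,-54],[0,0.008,0,0,0,-61],[0,0.008,0,0,0,-68],[0,0.008,0,0,0,-75],[0,0.008,0,0,0,-82]]'; python3 -m handwheel '[[0,0,0,0,0,-4],[0,0,0,0,0,-7],[0,0,0,0,0,-7],[0,0,0,0,0,-7]]';  python3 - <<'E'
from h import *
d={}
for n in ['wrist','scene']: d[n]=snap(n,n+'3')
pickle.dump(d,open('d3.pkl','wb')); s=readout.sense();print(s['ee_pos'],tc(s['ee_pos']),s['contact_force'],s['tcp_rot'],s['q'])
E
```

```text
time: 3.73
ee_pos: [0.6219, -0.1226, 0.1257]
tcp_rot: [[-0.413, 0.911, 0.004], [0.911, 0.413, -0.002], [-0.003, 0.003, -1.0]]
contact_force: [0.5, -0.9, 0.7]
finger_gap: -0.0001
time: 4.07
ee_pos: [0.6215, -0.1225, 0.1249]
tcp_rot: [[-0.515, 0.857, 0.003], [0.857, 0.515, -0.001], [-0.002, 0.002, -1.0]]
contact_force: [-0.0, -0.7, 0.5]
finger_gap: -0.0
[ 0.62116621 -0.12223062  0.12429053] [  -1.95817689 -106.77537757  124.29053319] [ 0.04538934  0.21375667 -0.08810973] [[-5.15154445e-01  8.57096105e-01  1.47108562e-03]
 [ 8.57095979e-01  5.15155941e-01 -9.16226625e-04]
 [-1.54313277e-03  7.88863348e-04 -9.99998498e-01]] [ 0.61003204  0.66849439 -0.66185393  1.69594121  0.48953357  0.94708903
  0.30142255]
```

View pics/wrist3.png

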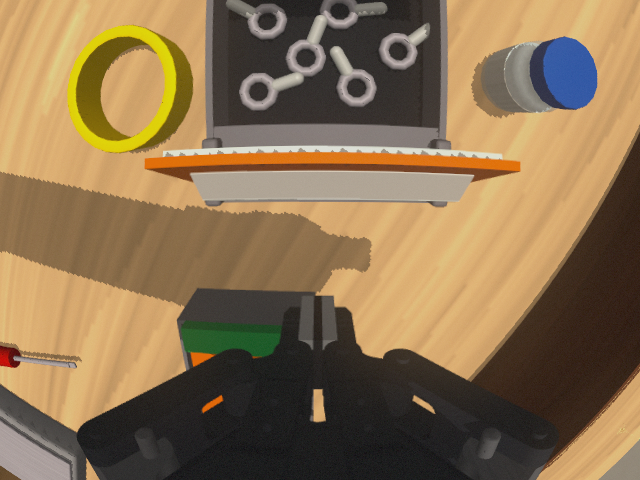

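The wrist view is now square to the case. The flap edge runs from (145,163) to (520,166), with the rib below it. The fingertip is at (318,297), still well behind the flap.

Run:
```python
from h import *
np.set_printoptions(precision=4,suppress=True)
im,s=pickle.load(open('d3.pkl','rb'))['wrist']
print(tc(s['ee_pos']))
for n,uv,z in [('edge L',(145,162),.171),('edge R',(520,164),.171),('ear L?',(213,203),.075),('ear R',(438,203),.075),('rim inner L',(214,125),.07),('rim inner R',(440,125),.07),('tip L',(300,297),s['ee_pos'][2]),('tip R',(336,297),s['ee_pos'][2])]:
    p=wonz(im,s,uv,z); print(n,p,tc(p), 'tool',s['tcp_rot'].T@(p-s['ee_pos'])*1000)
```

```text
[  -1.7928 -107.1993  124.903 ]
edge L [ 0.5419 -0.0855  0.171 ] [-50.6113 -34.2096 171.    ] tool [ 72.583  -49.218  -46.3376]
edge R [ 0.6326 -0.0308  0.171 ] [ 55.3976 -34.6427 171.    ] tool [ 72.8276  56.8064 -46.1707]
ear L? [ 0.5517 -0.1187  0.075 ] [-59.4629 -67.6112  75.    ] tool [ 39.336  -58.0088  49.7234]
ear R [ 0.6568 -0.0552  0.075 ] [ 63.3547 -68.0643  75.    ] tool [39.668  64.8264 49.9166]
rim inner L [ 0.5311 -0.082   0.07  ] [-57.8999 -25.5837  70.    ] tool [ 81.3897 -56.7221  54.6312]
rim inner R [ 0.6351 -0.0186  0.07  ] [ 63.8012 -25.5161  70.    ] tool [82.2354 64.9932 54.8215]
tip L [ 0.6095 -0.1194  0.1249] [-10.4444 -98.2958 124.903 ] tool [ 8.8493 -8.7096 -0.0336]
tip R [ 0.6227 -0.1114  0.1249] [  5.0036 -98.3851 124.903 ] tool [ 8.8588  6.7409 -0.0092]
```

```bash
python3 -m handwheel '[[0.01,0.002,0,0,0,0],[0.025,0.004,0,0,0,0],[0.036,0.004,0.001,0,0,0],[0.042,0.004,0.001,0,0,0],[0.048,0.004,0.001,0,0,0],[0.053,0.004,0.003,0,0,0],[0.058,0.004,0.005,0,0,0],[0.063,0.004,0.007,0,0,0],[0.068,0.004,0.01,0,0,0],[0.072,0.004,0.013,0,0,0],[0.072,0.004,0.013,0,0,0],[0.072,0.004,0.013,0,0,0]]';  python3 - <<'E'
from h import *
d={}
for n in ['wrist','side']: d[n]=snap(n,n+'4')
pickle.dump(d,open('d4.pkl','wb')); s=readout.sense();print(s['ee_pos'],tc(s['ee_pos']),s['contact_force'])
b=d['side'][0]['frame'][120:290,210:390]
cv2.imwrite('pics/s4.png',cv2.resize(b,None,fx=3.4,fy=3.4,interpolation=cv2.INTER_CUBIC))
E
```

```text
time: 5.17
ee_pos: [0.5866, -0.0579, 0.1099]
tcp_rot: [[-0.517, 0.856, -0.001], [0.856, 0.517, 0.0], [0.001, -0.001, -1.0]]
contact_force: [-0.2, -0.2, -0.2]
finger_gap: -0.0001
[ 0.5869454  -0.05822033  0.1102008 ] [  2.10260134 -34.31576829 110.20080057] [-0.35276887 -0.19223007  0.95832965]
```

View pics/wrist4.png

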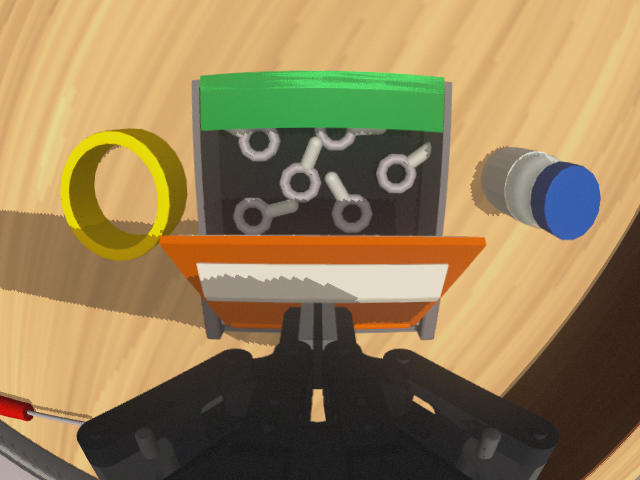

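View pics/s4.png

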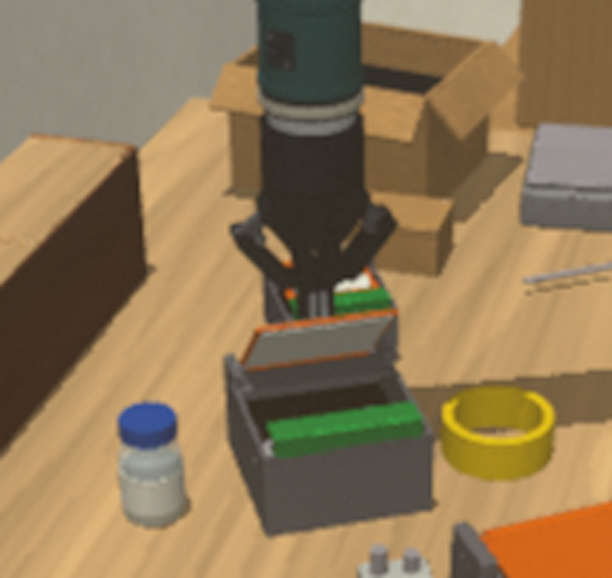

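```bash
cat >> h.py <<'E'
def onplane_y(im,s,uv):  # ray in case coords
    o,d=wray(im,s,uv); a=tc(o); b=tc(o+d); return a,(b-a)/np.linalg.norm(b-a)
def circ(im,s,uv,r,n,hy=-60.,hz=72.5): # point at distance r along flap, n off pin
    a,v=onplane_y(im,s,uv); R2=r*r+n*n
    p=a[1:]-[hy,hz]; w=v[1:]; A=w@w;B=p@w;C=p@p-R2; D=B*B-A*C
    out=[]
    for sg in(-1,1):
        t=(-B+sg*D**.5)/A if D>0 else -B/A; q=a+v*t; out.append((np.round(q,1),round(np.degrees(np.arctan2(q[2]-hz,q[1]-hy)-np.arctan2(n,r)),1)))
    return out
E
python3 - <<'E'
from h import *
im,s=pickle.load(open('d4.pkl','rb'))['wrist']
print(tc(s['ee_pos']))
print(circ(im,s,(320,237),100,3)); print(circ(im,s,(250,300),67,3))
for uv in [(200,131),(443,131)]: print('nose',tc(wonz(im,s,uv,.084)))
for uv in [(215,336),(428,338)]: print('ear',tc(wonz(im,s,uv,.075)))
print('tip',tc(wonz(im,s,(318,303),s['ee_pos'][2])))
E
```

```text
[  1.95528343 -33.81843358 109.92697801]
[(array([  1.7,  12.2, 141.8]), np.float64(42.1)), (array([  2.6, -41.2, -25.8]), np.float64(-80.9))]
[(array([-25.4, -18.7, 125.3]), np.float64(49.4)), (array([-49.8, -79.5,   8.3]), np.float64(-109.5))]
nose [-53.33118087  45.38979718  84.        ]
nose [59.13807236 45.37397801 84.        ]
ear [-58.78454996 -69.12151507  75.        ]
ear [ 65.21860989 -71.04165628  75.        ]
tip [  0.99959115 -27.87122546 109.92697801]
```

```bash
python3 -m handwheel '[[0.003,0,0.003,0,0,0],[0.006,0,0.007,0,0,0],[0.0085,0,0.0105,0,0,0],[0.0105,0,0.014,0,0,0],[0.0125,0,0.018,0,0,0],[0.0142,0,0.022,0,0,0],[0.0155,0,0.026,0,0,0],[0.016,0,0.029,0,0,0],[0.0165,0,0.031,0,0,0],[0.0165,0,0.033,0,0,0],[0.0165,0,0.033,0,0,0]]';  python3 - <<'E'
from h import *
d={}
for n in ['wrist','side']: d[n]=snap(n,n+'5')
pickle.dump(d,open('d5.pkl','wb')); s=readout.sense();print(s['ee_pos'],tc(s['ee_pos']),s['contact_force'])
E
```

```text
time: 6.18
ee_pos: [0.5781, -0.0438, 0.0768]
tcp_rot: [[-0.517, 0.856, -0.001], [0.856, 0.517, 0.0], [0.001, -0.0, -1.0]]
contact_force: [0.3, -0.0, 1.1]
finger_gap: -0.0002
[ 0.57816312 -0.04379486  0.07714907] [  2.1037807  -17.42962986  77.14907433] [-0.25347525 -0.01158527  1.18415331]
```

View pics/wrist5.png

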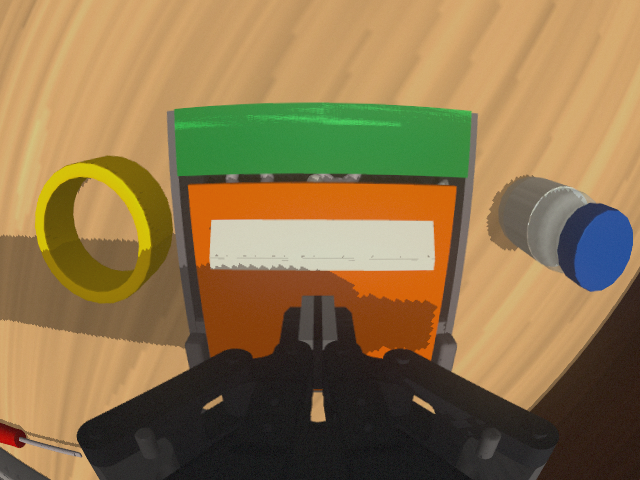

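The flap is nearly flat. Its free edge, at row 184, is short of the lip nose at row 177, and the fingertip is between the hinge and the rib. I'll press in small steps.

```bash
python3 -m handwheel '[[0,0,0.001,0,0,0],[0,0,0.002,0,0,0],[0,0,0.002,0,0,0]]'; python3 -m handwheel '[[0,0,0.0005,0,0,0],[0,0,0.001,0,0,0],[0,0,0.001,0,0,0]]'
```

```text
time: 6.53
ee_pos: [0.5782, -0.0437, 0.0755]
tcp_rot: [[-0.517, 0.856, -0.0], [0.856, 0.517, 0.0], [0.0, -0.0, -1.0]]
contact_force: [-1.6, -0.2, 2.8]
finger_gap: 0.0004
time: 6.78
ee_pos: [0.5784, -0.0438, 0.0751]
tcp_rot: [[-0.517, 0.856, 0.0], [0.856, 0.517, -0.001], [-0.0, -0.0, -1.0]]
contact_force: [-2.8, 0.9, 9.2]
finger_gap: -0.0001
```

```bash
python3 -m handwheel '[[0.001,0,-0.0004,0,0,0],[0.003,0,-0.0004,0,0,0],[0.005,0,-0.0004,0,0,0],[0.007,0,-0.0004,0,0,0],[0.009,0,-0.0004,0,0,0],[0.011,0,-0.0004,0,0,0],[0.011,0,-0.0004,0,0,0]]'
python3 - <<'E'
from h import *
d={'wrist':snap('wrist','wrist6')}
pickle.dump(d,open('d6.pkl','wb')); s=readout.sense();print(s['ee_pos'],tc(s['ee_pos']),s['contact_force'],s['contact_force'][:2]@EY)
E
```

```text
time: 7.37
ee_pos: [0.5732, -0.0353, 0.0753]
tcp_rot: [[-0.516, 0.856, 0.001], [0.856, 0.516, -0.001], [-0.002, 0.0, -1.0]]
contact_force: [-0.5, -1.2, 6.4]
finger_gap: 0.0
[ 0.57319855 -0.03525972  0.07530864] [ 2.30231051 -7.55904629 75.30863749] [-1.35409965 -1.37156051  6.27945621] -0.4671808621472825
```

View pics/wrist6.png

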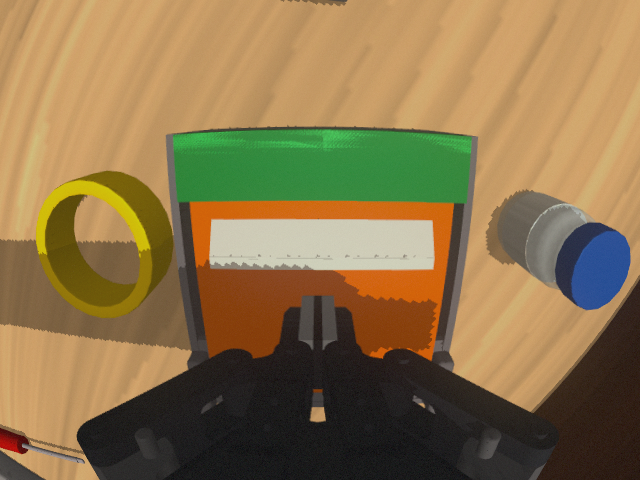

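The flap moved with the tip by friction: the rib stays at the same image position and the edge is just entering under the lip. I'll ease the pressure so the tip slides up to the rib.

```bash
python3 -m handwheel '[[0,0,-0.0004,0,0,0],[0.002,0,-0.0005,0,0,0],[0.004,0,-0.0005,0,0,0],[0.006,0,-0.0005,0,0,0],[0.008,0,-0.0005,0,0,0],[0.01,0,-0.0005,0,0,0],[0.01,0,-0.0005,0,0,0]]'
python3 - <<'E'
from h import *
d={'wrist':snap('wrist','wrist7')}
pickle.dump(d,open('d7.pkl','wb')); s=readout.sense();print(s['ee_pos'],tc(s['ee_pos']),s['contact_force'],s['contact_force'][:2]@EY)
E
```

```text
time: 8.0
ee_pos: [0.5676, -0.0257, 0.0753]
tcp_rot: [[-0.517, 0.856, 0.0], [0.856, 0.517, -0.0], [-0.0, 0.0, -1.0]]
contact_force: [1.5, -3.2, 4.7]
finger_gap: -0.0001
[ 0.56759699 -0.02570527  0.07530653] [ 2.48688851  3.51326866 75.30653489] [ 0.88930945 -1.74852861  4.85972707] -1.9556843463081743
```

View pics/wrist7.png

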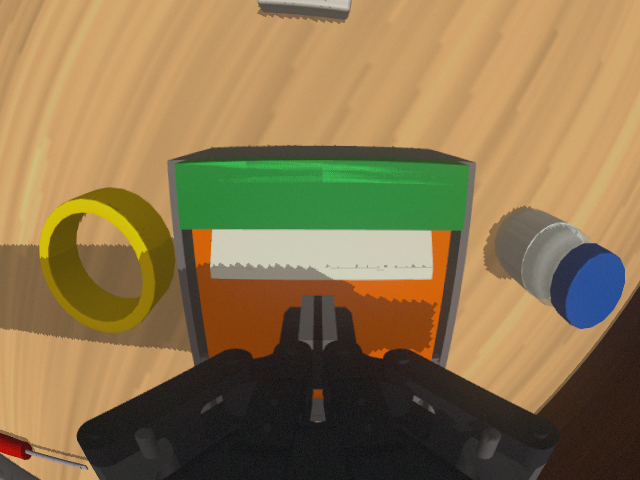

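```bash
python3 -m handwheel '[[0.002,0,0,0,0,0],[0.004,0,0,0,0,0],[0.006,0,0,0,0,0],[0.007,0,0,0,0,0],[0.007,0,0,0,0,0]]'; python3 -m handwheel '[[0.001,0,0,0,0,0],[0.002,0,0,0,0,0],[0.002,0,0,0,0,0]]'
python3 - <<'E'
from h import *
d={'wrist':snap('wrist','wrist8')}
pickle.dump(d,open('d8.pkl','wb')); s=readout.sense();print(s['ee_pos'],tc(s['ee_pos']),s['contact_force'],s['contact_force'][:2]@EY)
E
```

```text
time: 8.47
ee_pos: [0.5638, -0.0197, 0.0752]
tcp_rot: [[-0.517, 0.856, -0.0], [0.856, 0.517, 0.0], [0.0, 0.0, -1.0]]
contact_force: [1.9, -2.4, 5.0]
finger_gap: -0.0001
time: 8.72
ee_pos: [0.5629, -0.0183, 0.0752]
tcp_rot: [[-0.517, 0.856, 0.0], [0.856, 0.517, -0.0], [-0.0, -0.0, -1.0]]
contact_force: [2.2, -2.2, 5.0]
finger_gap: -0.0001
[ 0.5628781  -0.01825925  0.07518055] [ 2.32888852 12.32598538 75.18055023] [ 1.68559568 -2.92768889  5.52077296] -3.3767560659767155
```

View pics/wrist8.png

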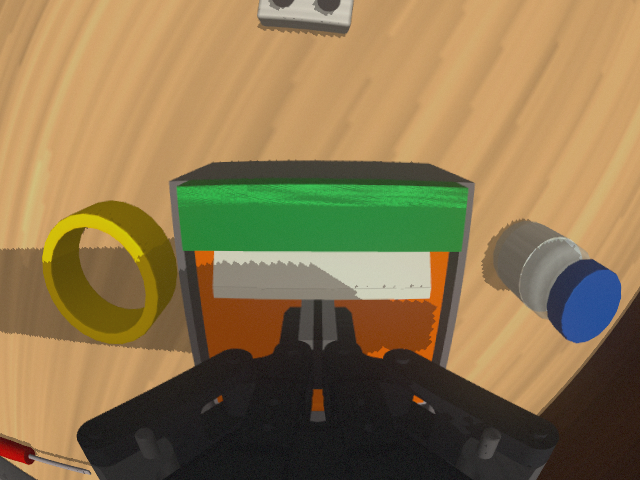

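The tip is now at the rib: the foot is at row 299 and the tip at about 300. I'll push against it in small steps.

```bash
python3 -m handwheel '[[0.001,0,0,0,0,0],[0.002,0,0,0,0,0],[0.002,0,0,0,0,0]]'; python3 -m handwheel '[[0.001,0,0,0,0,0],[0.0015,0,0,0,0,0],[0.0015,0,0,0,0,0]]'
```

```text
time: 9.02
ee_pos: [0.5626, -0.0178, 0.0752]
tcp_rot: [[-0.516, 0.857, 0.001], [0.857, 0.516, -0.001], [-0.002, 0.0, -1.0]]
contact_force: [4.7, -4.8, 4.1]
finger_gap: -0.0002
time: 9.27
ee_pos: [0.5625, -0.0178, 0.0753]
tcp_rot: [[-0.515, 0.857, 0.002], [0.857, 0.515, -0.003], [-0.003, 0.001, -1.0]]
contact_force: [6.2, -7.1, 2.6]
finger_gap: -0.0002
```

The tip has stalled with about 9 N on the rib, against about 2 N needed to slide. I'll check that it is at the home position.

Run:
```python
from h import *
d={'wrist':snap('wrist','wrist9'),'side':snap('side','side9')}
pickle.dump(d,open('d9.pkl','wb')); im,s=d['wrist'];print(tc(s['ee_pos']),s['contact_force'])
g=cv2.cvtColor(im['frame'],cv2.COLOR_BGR2HSV)
col=g[240:320,250]; print([(240+i,*c) for i,c in enumerate(col) if 240+i in range(246,318,2)])
b=d['side'][0]['frame'][150:290,220:390]
cv2.imwrite('pics/s9.png',cv2.resize(b,None,fx=4,fy=4,interpolation=cv2.INTER_CUBIC))
```

```text
[ 2.24286699 12.93678078 75.28002229] [ 6.20994429 -7.11287766  2.59322756]
[(246, np.uint8(65), np.uint8(169), np.uint8(134)), (248, np.uint8(65), np.uint8(174), np.uint8(133)), (250, np.uint8(66), np.uint8(171), np.uint8(134)), (252, np.uint8(64), np.uint8(121), np.uint8(150)), (254, np.uint8(29), np.uint8(27), np.uint8(205)), (256, np.uint8(30), np.uint8(28), np.uint8(204)), (258, np.uint8(30), np.uint8(27), np.uint8(206)), (260, np.uint8(29), np.uint8(27), np.uint8(198)), (262, np.uint8(21), np.uint8(34), np.uint8(142)), (264, np.uint8(20), np.uint8(39), np.uint8(143)), (266, np.uint8(20), np.uint8(36), np.uint8(143)), (268, np.uint8(20), np.uint8(37), np.uint8(143)), (270, np.uint8(23), np.uint8(36), np.uint8(142)), (272, np.uint8(20), np.uint8(36), np.uint8(141)), (274, np.uint8(20), np.uint8(38), np.uint8(142)), (276, np.uint8(21), np.uint8(37), np.uint8(143)), (278, np.uint8(20), np.uint8(38), np.uint8(142)), (280, np.uint8(17), np.uint8(34), np.uint8(144)), (282, np.uint8(19), np.uint8(34), np.uint8(144)), (284, np.uint8(20), np.uint8(36), np.uint8(143)), (286, np.uint8(18), np.uint8(35), np.uint8(144)), (288, np.uint8(18), np.uint8(39), np.uint8(144)), (290, np.uint8(19), np.uint8(35), np.uint8(140)), (292, np.uint8(19), np.uint8(44), np.uint8(140)), (294, np.uint8(19), np.uint8(40), np.uint8(139)), (296, np.uint8(19), np.uint8(39), np.uint8(138)), (298, np.uint8(19), np.uint8(41), np.uint8(138)), (300, np.uint8(12), np.uint8(120), np.uint8(136)), (302, np.uint8(12), np.uint8(215), np.uint8(135)), (304, np.uint8(12), np.uint8(219), np.uint8(136)), (306, np.uint8(12), np.uint8(221), np.uint8(134)), (308, np.uint8(11), np.uint8(213), np.uint8(138)), (310, np.uint8(13), np.uint8(219), np.uint8(136)), (312, np.uint8(12), np.uint8(236), np.uint8(133)), (314, np.uint8(11), np.uint8(208), np.uint8(137)), (316, np.uint8(12), np.uint8(230), np.uint8(135))]
```

View pics/wrist9.png

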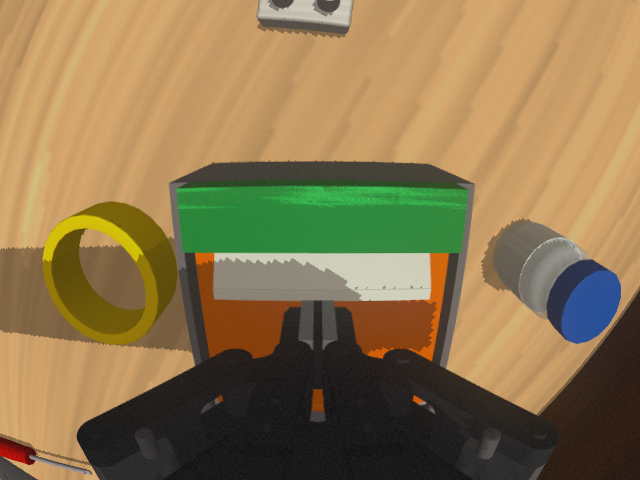

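View pics/s9.png

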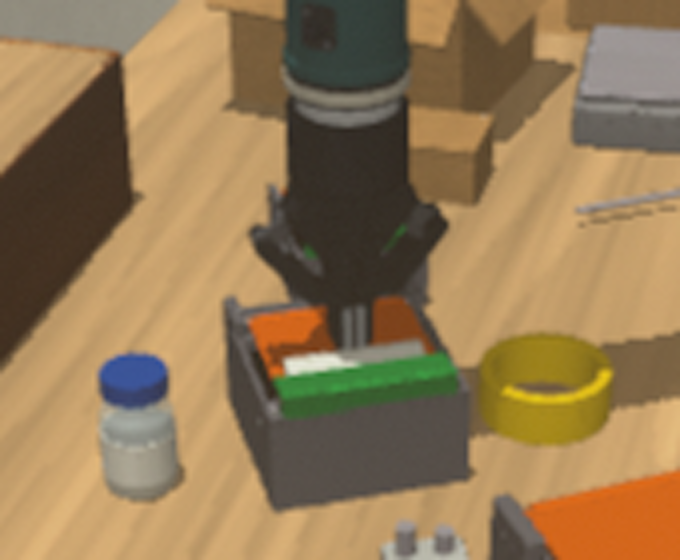

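Run:
```python
from h import *
im,s=pickle.load(open('d9.pkl','rb'))['wrist']
for u in (240,400):
    n=tc(wonz(im,s,(u,252.5),.084)); r=tc(wonz(im,s,(u,299.7),.0835)); print(n,r,n[1]-r[1], 'if foot',n[1]-tc(wonz(im,s,(u,299.7),.0755))[1])
im,s=pickle.load(open('d5.pkl','rb'))['wrist']
for u in (240,400):
    n=tc(wonz(im,s,(u,177),.084)); r=tc(wonz(im,s,(u,269.5),.0835)); print('back',n[1]-r[1])
```

```text
[-28.9463528   45.48595256  84.        ] [-30.80410163  24.55376263  83.5       ] 20.932189928548418 if foot 25.12677297552112
[33.34067506 45.19898642 84.        ] [35.14493552 24.20083902 83.5       ] 20.99814740083512 if foot 25.21378580308681
back 37.306352866146014
back 37.37787496436538
```

The nose-to-rib distance measures 20.9–21.0 mm against the expected 106-18-67 = 21 mm, so the flap is fully home. I'll unload and lift away.

```bash
python3 -m handwheel '[[-0.001,0,-0.0003,0,0,0],[-0.002,0,-0.001,0,0,0],[-0.0025,0,-0.003,0,0,0],[-0.003,0,-0.008,0,0,0],[-0.003,0,-0.02,0,0,0],[-0.003,0,-0.04,0,0,0],[-0.003,0,-0.06,0,0,0],[-0.003,0,-0.08,0,0,0],[-0.003,0,-0.095,0,0,0],[-0.003,0,-0.1,0,0,0],[-0.003,0,-0.1,0,0,0],[-0.003,0,-0.1,0,0,0]]'
python3 - <<'E'
from h import *
d={'wrist':snap('wrist','wrist10'),'side':snap('side','side10'),'scene':snap('scene','scene10')}
pickle.dump(d,open('d10.pkl','wb'));s=readout.sense();print(s['time'],tc(s['ee_pos']),s['contact_force'])
b=d['side'][0]['frame'][150:290,220:390]
cv2.imwrite('pics/s10.png',cv2.resize(b,None,fx=4,fy=4,interpolation=cv2.INTER_CUBIC))
E
```

```text
time: 10.37
ee_pos: [0.5617, -0.0175, 0.1745]
tcp_rot: [[-0.517, 0.856, -0.002], [0.856, 0.517, 0.0], [0.001, -0.001, -1.0]]
contact_force: [0.1, 0.6, -0.2]
finger_gap: 0.0
10.5167 [  1.55619413  13.3648809  173.90292522] [0.25307821 0.60096794 0.29394696]
```

View pics/wrist10.png

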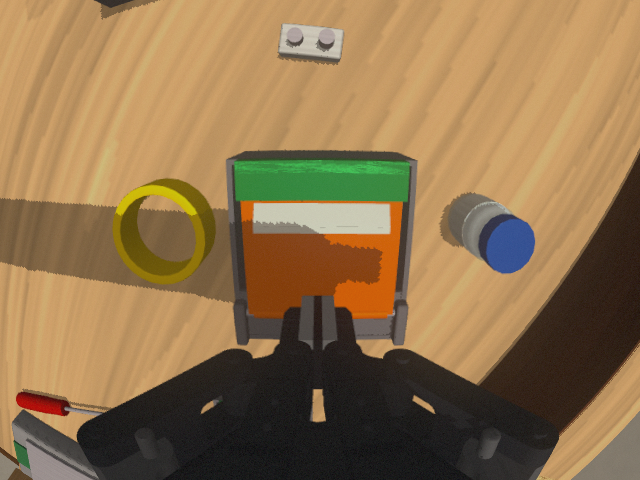

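View pics/s10.png

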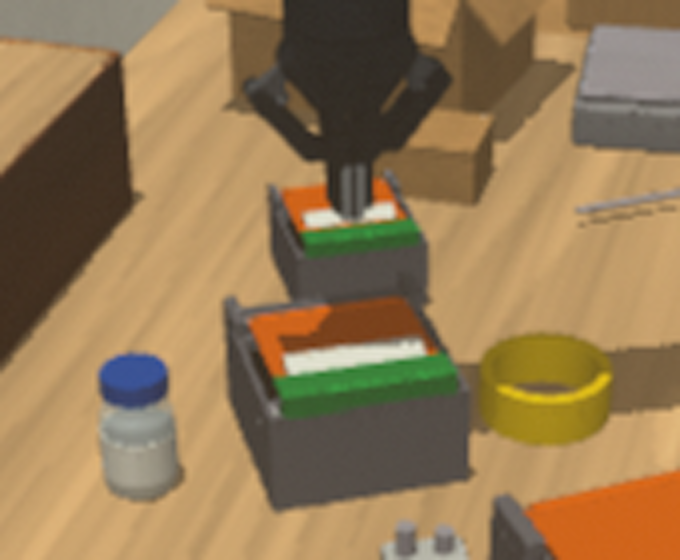

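View pics/scene10.png

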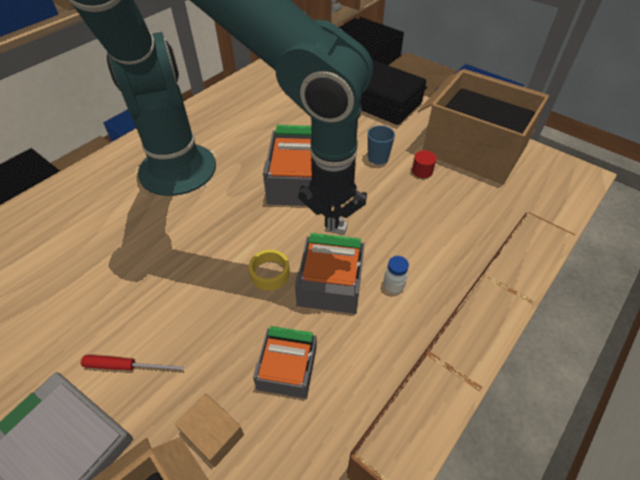

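The robot is clear and the flap is still shut under the lip. In the wrist view the rib spans rows 203–234 just behind the lip edge at row 201, and nothing else has moved. I'll do a last numeric check, then hand in.

```bash
python3 -m handwheel '[[0,0,0,0,0,0],[0,0,0,0,0,0],[0,0,0,0,0,0],[0,0,0,0,0,0],[0,0,0,0,0,0],[0,0,0,0,0,0]]' >/dev/null
python3 - <<'E'
from h import *
im,s=snap('wrist','wrist11')
h=cv2.cvtColor(im['frame'],cv2.COLOR_BGR2HSV)
for u in (270,375):
    c=h[:,u].astype(int)
    g=[y for y in range(150,260) if 50<c[y,0]<75 and c[y,1]>100]; w=[y for y in range(190,260) if c[y,1]<80 and c[y,2]>120]
    a,b=max(g)+.5,max(w)+.5
    n=tc(wonz(im,s,(u,a),.084)); r=tc(wonz(im,s,(u,b),.0835)); print(a,b,n[1],r[1],n[1]-r[1])
a=pickle.load(open('d0.pkl','rb'))
for n in('scene','side'):
    f=get_image(n)['frame']; df=cv2.absdiff(f,a[n][0]['frame']).max(2); 
    print(n,(df>60).sum())
E
```

```text
198.5 230.5 45.660865602040445 23.96342022709605 21.697445374944394
198.5 231.5 45.55614267588867 23.11044308338312 22.44569959250555
scene 20760
side 22977
```

Run:
```python
from h import *
print(manip.finish_job(), readout.sense()['time'])
```

```text
the job is handed in; nothing more can be done
the job is handed in; nothing more can be done
```

The middle case is closed: the orange flap is down, its free edge is tucked under the green lip, and it stayed shut once I let go. I handed the job in at about 11 s of the 35 s allowed. No verdict came back.

- **Fold:** I used shut fingers, turned so the gripper's width ran along the hinge. The fingertip folded the flap from about 75° to flat, between hinge and rib.
- **Push home:** Pressing at about 5 N, with a brief 9 N peak, moved the flap most of the way by friction. The fingertip then reached the white rib and pushed the last part, until it stalled at about 9 N. At that moment lip edge to rib measured 20.9–21.0 mm, and fully home is 21.0 mm.
- **After release:** The tool was about 100 mm up, touching nothing. The flap was still shut more than half a second later.
- **Small disagreement:** The last check from higher up read 21.7–22.4 mm. One pixel is about 0.7 mm there, and the flap rising slightly against the lip would change the reading by a similar amount. I can't rule out that it slid back up to about 1 mm.
- **Bystanders:** By eye in the images, nothing else moved. The image-difference count could not confirm it, because the arm and its shadow were in view.

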